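Load the moisture analyser

ROBOT

A 7-joint arm with a two-finger parallel gripper is mounted at the origin on the work surface. World frame = base frame: x ahead of the robot, y to its left, z up, the work surface at z = 0. Lengths are in mm, angles in rad, forces in N, time in s.
With the tool pointing down it reaches from about 400 to 850 mm from the base axis. Payload 4.4 kg.
Tool frame: the origin (TCP) lies at the very end of the fingers, on their centre line; the grasp point (between the pads) lies 19 mm behind it (bot.grip_depth is the distance from the TCP to the grasp point, in mm); y points along the fingers, x is the direction in which the jaws open and shut, and the axes are right-handed (so a half turn about y gives the same grasp; the last joint's range is limited). The gripper opens to 94 mm and grips with 3 to 60 N. Pads are 16 mm wide; open, the fingers measure 119 mm over their backs; the gripper's body (75 mm by 177 mm) begins 78 mm behind the grasp point.
Start: joints at [-1.201, 0.628, 0.038, 1.517, -0.027, 0.996, -0.02], TCP at [274.365, 589.273, 167.178] pointing down, gripper open.
Joint ranges: [-3.06, 3.06], [-0.37, 2.12], [-1.25, 1.32], [0.18, 2.47], [-1.1, 4.24], [0.23, 1.98], [-2.94, 2.94]. Speed limits (rad/s): [2.57, 2.57, 3.14, 3.14, 3.14, 3.14, 3.14].

INTERFACE

Orientations are given as a unit quaternion [x, y, z, w].
In Python, from plant import bot gives the robot as it stands. Calls block until the motion is done:
- bot.reach(position, orientation): joint-space move of the TCP to a pose.
- bot.movel(position, ori=None, speed=150, threshold=None): straight line of the TCP; ori=None keeps the orientation; speed is the mean speed in mm/s. With threshold (N) it stops when the force on the tool has changed by that much, and returns True; else False.
- bot.set_joints(angles): joint-space move.
- bot.move_gripper(opening, effort=None): finger opening in mm; effort is the grip in N (None keeps the last); returns when the fingers have stopped.
- bot.sleep(seconds).
- bot.ik(position, orientation): joint angles nearest the present ones, or None.
- bot.get_image(name): name is "scene" or "top" or "wrist"; returns a dict with "image" (384x512x3 uint8, red, green, blue), "mtx" (3x3 intrinsics, pixels), "cam_to_world" (4x4, takes a point from camera to world coordinates). Camera axes: x right, y down, z forward; pixel columns grow to the right and rows downward; lengths in mm; the calibration is good to about 2 mm. A picture is of the moment at which its call begins. There is no depth.
A pose or a line that the arm cannot do raises bot.MotionError and nothing moves.
- bot.sign_off(): hands the job in, once; it reports no verdict.
Trained networks look in a picture, given as the dict that the camera call returned (one of the last four; its "shot" number tells which), for a name from the list of things; names that differ only in an ending like _2 or _b are one class to them, and where a whole thing is asked for, a point or a joint stands for the part that bears it (a point fixed in the world has none). Each returns a list of dicts, best first, with "score" (0 to 1); they miss things now and then, are a little off and sometimes report something else, mostly with a low value. They report only what shows in the picture. A call takes as long as a camera call. They do not tell look-alikes from the thing itself.
- bot.cut_out(target, picture): "pixels" (384x512 bool, what is visible of it) and "extent" ([left, top, width, height] in pixels, round what is visible of it).
- bot.pinpoint(target, picture): "uv" ([column, row] in pixels: a listed point, or the origin of a listed thing).
Readings, each from a call of its own:
- bot.current_time(): time.
- bot.current_joint_pos(): joint angles.
- bot.current_qd(): joint speeds.
- bot.current_tau(): joint torques, N m.
- bot.current_ee_pos(): TCP position.
- bot.current_tool_rot(): TCP orientation.
- bot.current_contact_force(): force on the tool from outside, world axes, zero at the start.
- bot.current_ft_torque(): the same for the moment, N m.
- bot.current_finger_gap(): finger opening in mm.
Only numpy, scipy, OpenCV 4.12 (cv2) and the standard library are available. Lean on these libraries where they do the work, as an engineer would, in place of code of your own. Each camera call takes 0.05 s, during which the arm holds its last target. There are 200 camera calls.

TASK

Get the moisture analyser ready: set the dish that holds the core slice level and centred on the small raised support under the half-open hood, its handle pointing straight out to the analyser's front, with the slice still in it. Also make sure that the analyser's power toggle is on (leaning to the back), flipping it if it is off. Keep the dish level on the way, and do not move the hood, the empty dish or the other things on the bench.

Things in the scene. Friction and masses are not known exactly. Their poses are not given: they have to be found in the camera images.
- dish_handle (a point): Middle of the grip of the aluminium dish that holds the core slice (the other dish is empty). The grip is a level straight bar 14 mm wide, 14 mm high, 46 mm long, its middle 32 mm above the dish's underside; this point is 68 mm from the dish's centre, 20 mm from the bar's free end. x points along the bar towards the dish's centre, z is the dish's up.
- dish_centre (a point): Centre of that same dish, 7 mm above its underside. The dish is round, 84 mm across the rim, 72 mm across its flat underside, 14 mm deep, floor 5 mm thick; the dish with handle weighs 0.11 kg. Its grip lies along its -x axis.
- slice_center (a point): Centre of the loose round core slice lying in the dish, brown, 52 mm across, 12 mm thick, about 50 g; the dish is wide enough for it to slide some mm.
- spare_handle (a point): Middle of the grip of the empty dish, which is the same in every size as the loaded one; not part of the job.
- analyser: White moisture analyser, fixed, 320 mm deep (x), 220 mm wide (y); origin under its centre on the bench, x to its back, y to its left seen from its front, z up. Its front is roughly towards the robot. The deck is 55 mm high at the front (x -160 to -60 mm), 53 mm round the support; side rims at y +-103 mm are 75 mm high, the back block (x over 120 mm) 130 mm.
- support_top (a point): Centre of the flat top of the dish support: a steel disc 48 mm across on a thin stem, at analyser x 60 mm, y 0, 85 mm above the bench. Same axes as the analyser.
- hood_edge (a point): Middle of the lower lip of the hood's front edge, 210 mm along the hood from its hinge and 30 mm below its under face. The hood, a white shell 210 mm wide with a clear window and 30 mm skirts, is hinged along analyser y at analyser x 150 mm, 130 mm above the bench, and stands stiffly 48 to 56 degrees open, so that it overhangs the support and the place of the handle.
- toggle_pivot (a point): Pivot of the unlit steel power toggle at the right front of the deck (analyser x -115, y -70 mm), 60 mm above the bench; analyser's axes. Lever: 6 mm rod with a heavy 12 mm ball at its end, reaching 42 mm from the pivot, swinging in the analyser's x-z plane; off leans 0.5 rad to the front, on 0.5 rad to the back; pushing it over takes about 1 N at 20 mm from the pivot, and past upright it goes on by itself.
- toggle (a joint): Angle of the power toggle: -0.5 rad off (leaning to the front), +0.5 rad on (leaning to the back).
- jar_mid (a point): Bystander: clear lidded jar, 68 mm across, 85 mm tall; point half-way up its axis.
- tin_mid (a point): Bystander: low closed aluminium tin, 56 mm across, 42 mm tall; point half-way up.
- weight_mid (a point): Bystander: brass balance weight, 32 mm across, 36 mm tall; point half-way up.
- beaker_mid (a point): Bystander: glass beaker, 70 mm across, 90 mm tall; point half-way up.
- cone_mid (a point): Bystander: steel cone frustum, 60 mm across the foot, 70 mm tall; point half-way up.
- brush_mid (a point): Bystander: brush lying flat, 180 mm long; x axis runs along it.
Mind the look-alikes: they are no part of the job. What is shaped like the part that bears slice_center but black or blue is not meant.

How it is judged:
By the outcome, as a careful person would: the job done as asked, in the order asked, and still so for the second after the job is handed in, with the robot touching nothing.
It also fails if it takes over 59 s, if anything falls off the work surface, if the arm or the gripper's body presses on something with over 40 N, if the wrist force passes 120 N, or if a joint passes its speed limit or range.

## Working session

There is one attempt and no reset: what is moved stays moved. The work goes in short steps, each a Python script; the robot and the scene stay as the last script left them, time stands still between calls to the robot, and variables do not carry over. Pictures are saved under pics/ and viewed, about 8 in all and at most 12, crops included, and the job is handed in when it is done.

```bash
ls; mkdir -p pics
python3 - <<'E'
from plant import bot
import cv2,numpy as np
ims={}
for n in ["scene","top"]:
    p=bot.get_image(n); ims[n]=p
    cv2.imwrite(f"pics/{n}0.png",p["image"][:,:,::-1])
    print(n,p["mtx"].tolist(),np.round(p["cam_to_world"],3).tolist())
    for t in ["dish_handle","dish_centre","slice_center","spare_handle","analyser","support_top","hood_edge","toggle_pivot","jar_mid","tin_mid","weight_mid","beaker_mid","cone_mid","brush_mid"]:
        print(t,[(np.round(d["uv"]).tolist(),round(d["score"],2)) for d in bot.pinpoint(t,p)[:3]])
print(bot.current_time(),bot.current_tool_rot())
E
```

```text
pics
scene [[388.9798274685332, 0.0, 252.86542873162372], [0.0, 388.9798274685332, 196.4264274477415], [0.0, 0.0, 1.0]] [[0.754, 0.569, -0.329, 882.617], [0.657, -0.651, 0.379, -438.368], [0.002, -0.502, -0.865, 1043.469], [0.0, 0.0, 0.0, 1.0]]
dish_handle [([167.0, 277.0], 0.74)]
dish_centre [([175.0, 301.0], 0.64), ([313.0, 116.0], 0.46)]
slice_center [([175.0, 297.0], 0.76), ([130.0, 318.0], 0.75), ([153.0, 257.0], 0.63)]
spare_handle [([227.0, 237.0], 0.93)]
analyser [([299.0, 178.0], 0.92)]
support_top [([176.0, 300.0], 0.34)]
hood_edge [([315.0, 116.0], 0.61)]
toggle_pivot [([261.0, 156.0], 0.92)]
jar_mid [([294.0, 265.0], 0.87)]
tin_mid [([229.0, 308.0], 0.65), ([166.0, 277.0], 0.5)]
weight_mid [([171.0, 233.0], 0.61), ([281.0, 108.0], 0.16)]
beaker_mid [([164.0, 352.0], 0.62), ([232.0, 307.0], 0.43), ([170.0, 229.0], 0.2)]
cone_mid [([330.0, 109.0], 0.52)]
brush_mid [([233.0, 308.0], 0.7), ([282.0, 109.0], 0.66)]
top [[481.70204903307166, 0.0, 253.9045262173486], [0.0, 481.70204903307166, 190.4275881773224], [0.0, 0.0, 1.0]] [[0.028, -0.994, 0.109, 368.934], [-0.999, -0.026, 0.022, -24.471], [-0.019, -0.109, -0.994, 1480.471], [0.0, 0.0, 0.0, 1.0]]
dish_handle [([366.0, 207.0], 0.77)]
dish_centre [([373.0, 188.0], 0.73)]
slice_center [([375.0, 182.0], 0.78), ([358.0, 232.0], 0.62), ([410.0, 211.0], 0.48)]
spare_handle [([302.0, 194.0], 0.79)]
analyser [([203.0, 182.0], 0.62)]
support_top [([201.0, 180.0], 0.61), ([198.0, 155.0], 0.6)]
hood_edge [([186.0, 167.0], 0.91)]
toggle_pivot [([215.0, 215.0], 0.91)]
jar_mid [([289.0, 129.0], 0.67)]
tin_mid [([346.0, 146.0], 0.73), ([190.0, 165.0], 0.53)]
weight_mid [([330.0, 238.0], 0.63), ([139.0, 254.0], 0.41), ([300.0, 194.0], 0.16)]
beaker_mid [([410.0, 159.0], 0.79), ([297.0, 192.0], 0.45)]
cone_mid [([110.0, 207.0], 0.85)]
brush_mid [([142.0, 253.0], 0.82), ([367.0, 207.0], 0.73)]
1.5 [-0.59625889 -0.38008775  0.38008231  0.59627684]
```

Run:
```python
import cv2
for n in ["scene","top"]:
    a=cv2.imread(f"pics/{n}0.png")
    cv2.imwrite(f"pics/{n}0b.png",cv2.resize(a,(800,600),interpolation=cv2.INTER_CUBIC))
```

```text
(no output)
```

View pics/scene0b.png

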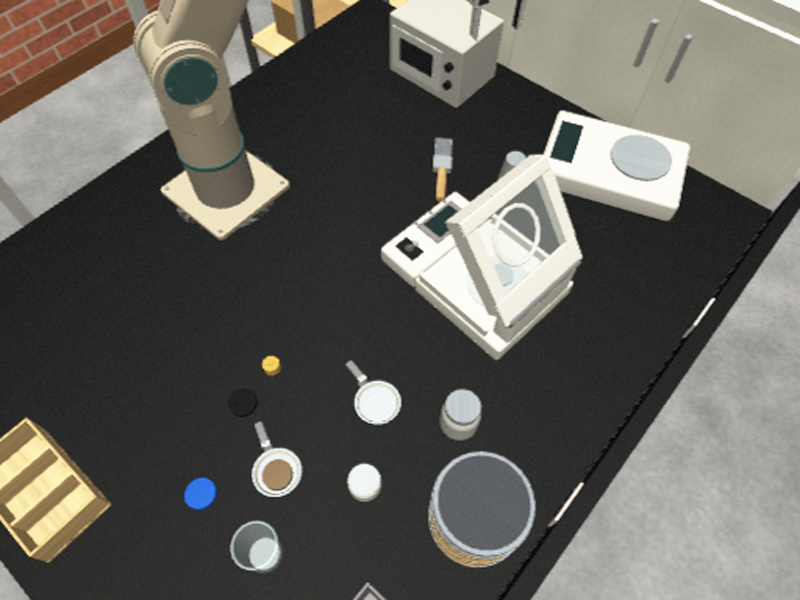

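View pics/top0b.png

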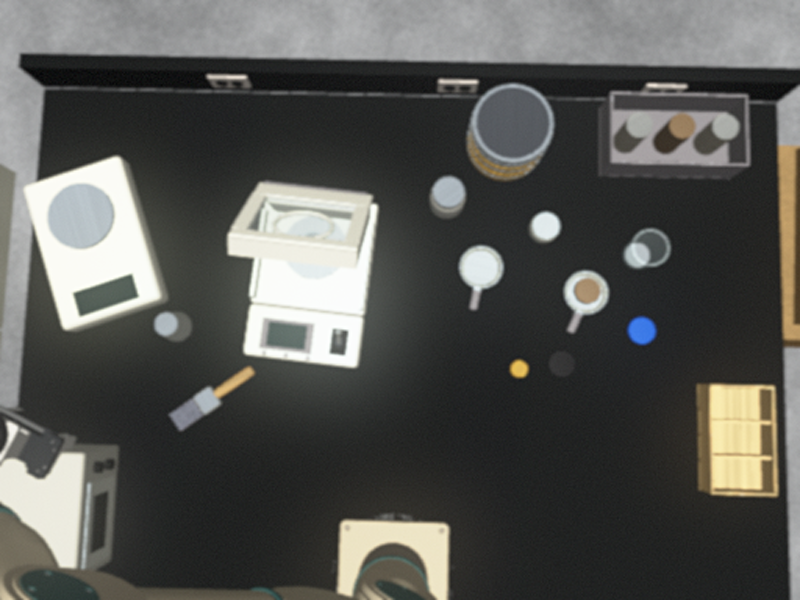

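```bash
cat > h.py <<'E'
from plant import bot
import cv2,numpy as np
from scipy.spatial.transform import Rotation as R
def ray(p,uv):
    M=p["cam_to_world"]; d=M[:3,:3]@np.linalg.solve(p["mtx"],[uv[0],uv[1],1.]); return M[:3,3],d/np.linalg.norm(d)
def onz(p,uv,z):
    o,d=ray(p,uv); return o+d*(z-o[2])/d[2]
def tri(obs):
    A=np.zeros((3,3));b=np.zeros(3)
    for p,uv in obs:
        o,d=ray(p,uv);P=np.eye(3)-np.outer(d,d);A+=P;b+=P@o
    x=np.linalg.solve(A,b)
    return x,[round(float(np.linalg.norm(np.cross(x-ray(p,uv)[0],ray(p,uv)[1]))),1) for p,uv in obs]
def proj(p,X):
    M=np.linalg.inv(p["cam_to_world"]);c=M[:3,:3]@np.asarray(X,float)+M[:3,3];u=p["mtx"]@c;return u[:2]/u[2]
def rot(yaw,tilt):
    """tool y axis: horizontal heading yaw, pitched down by tilt (rad; pi/2 = straight down). x horizontal."""
    y=np.array([np.cos(yaw)*np.cos(tilt),np.sin(yaw)*np.cos(tilt),-np.sin(tilt)])
    x=np.array([-np.sin(yaw),np.cos(yaw),0]); return R.from_matrix(np.c_[x,y,np.cross(x,y)])
def tcp(grasp,r,depth=None):
    return np.asarray(grasp,float)+r.as_matrix()[:,1]*(bot.grip_depth if depth is None else depth)
def best(t,p,near=None,n=3):
    return [(np.round(d["uv"],1).tolist(),round(d["score"],2)) for d in bot.pinpoint(t,p)[:n]]
E
python3 - <<'E'
from h import *
s,t,w=[bot.get_image(n) for n in ("scene","top","wrist")]
q={k:(bot.pinpoint(k,s),bot.pinpoint(k,t)) for k in ["dish_handle","dish_centre","spare_handle","hood_edge","toggle_pivot","analyser","support_top","tin_mid","jar_mid","weight_mid"]}
for k,(a,b) in q.items():
    if a and b:
        x,e=tri([(s,a[0]["uv"]),(t,b[0]["uv"])]); print(k,np.round(x,1),e)
for z,k in((32,"dish_handle"),(7,"dish_centre"),(32,"spare_handle"),(60,"toggle_pivot"),(0,"analyser"),(85,"support_top")): print(k,np.round(onz(t,q[k][1][0]["uv"],z)), np.round(onz(s,q[k][0][0]["uv"],z)))
T=R.from_quat(bot.current_tool_rot()).as_matrix()
W=w["cam_to_world"]; print("cam in tool",np.round(T.T@W[:3,:3],2).tolist(),np.round(T.T@(W[:3,3]-bot.current_ee_pos()),1),w["mtx"][0])
for X in ([320,-330,32],):pass
for tl in (45,60,90):
  for yaw in (-20,0,20,):
    r=rot(np.radians(yaw),np.radians(tl))
    for g in ([460,-370,32],[460,-370,150],[480,150,117],[480,150,180]): print(tl,yaw,g,bot.ik(tcp(g,r),r.as_quat()) is not None)
# crop of toggle
c=s["image"][130:190,230:300,::-1]; c2=t["image"][190:240,150:240,::-1]
cv2.imwrite("pics/tog.png",np.hstack([cv2.resize(c,(400,343),interpolation=3),cv2.resize(c2,(400,343),interpolation=2)]))
E
```

```text
dish_handle [ 486.8 -339.6   37.4] [4.3, 4.3]
dish_centre [ 549.3 -362.5   -6.7] [0.7, 0.7]
spare_handle [ 527.5 -133.5   24. ] [2.2, 2.2]
hood_edge [560.1 162.9 295.5] [0.5, 0.5]
toggle_pivot [447.  123.8  63.3] [0.1, 0.1]
analyser [553.9 176.9 -16.3] [3.7, 3.7]
tin_mid [ 670.4 -276.4    5.6] [6.3, 6.3]
jar_mid [724.1 -84.5  49.6] [1.9, 1.9]
weight_mid [ 384.8 -227.2   -7.6] [1.8, 1.8]
dish_handle [ 490. -337.   32.] [ 482. -343.   32.]
dish_centre [ 548. -359.    7.] [ 553. -364.    7.]
spare_handle [ 528. -131.   32.] [ 529. -138.   32.]
toggle_pivot [447. 124.  60.] [445. 126.  60.]
analyser [549. 172.   0.] [561. 170.   0.]Traceback (most recent call last):
  File "<stdin>", line 7, in <module>
IndexError: list index out of range
```

Run:
```python
from h import *
s,t,w=[bot.get_image(n) for n in ("scene","top","wrist")]
T=R.from_quat(bot.current_tool_rot()).as_matrix()
W=w["cam_to_world"]; print("cam in tool",np.round(T.T@W[:3,:3],2).tolist(),np.round(T.T@(W[:3,3]-bot.current_ee_pos()),1),w["mtx"][0])
for tl in (45,60,90):
  for yaw in (-35,-20,-7,0):
    r=rot(np.radians(yaw),np.radians(tl))
    for rr in (r, r*R.from_euler('y',np.pi)):
      print(tl,yaw,[bot.ik(tcp(g,rr),rr.as_quat()) is not None for g in ([486,-340,32],[486,-340,150],[550,165,117],[550,165,150],[450,170,150])])
c=s["image"][130:190,230:300,::-1]; c2=t["image"][190:240,180:240,::-1]
cv2.imwrite("pics/tog.png",np.hstack([cv2.resize(c,(400,343),interpolation=3),cv2.resize(c2,(400,343),interpolation=2)]))
```

```text
cam in tool [[1.0, 0.0, 0.0], [-0.0, -0.27, 0.96], [0.0, -0.96, -0.27]] [ 1.000e-01 -2.178e+02  7.870e+01] [317.21357558   0.         260.28211107]
45 -35 [False, False, True, True, True]
45 -35 [False, False, True, True, True]
45 -20 [False, False, True, True, False]
45 -20 [False, False, True, True, False]
45 -7 [True, True, False, False, False]
45 -7 [True, True, False, False, False]
45 0 [True, True, False, False, False]
45 0 [True, True, False, False, False]
60 -35 [True, True, True, True, True]
60 -35 [True, True, True, True, True]
60 -20 [True, True, True, True, True]
60 -20 [True, True, True, True, True]
60 -7 [True, True, True, True, True]
60 -7 [True, True, True, True, True]
60 0 [True, True, True, True, False]
60 0 [True, True, True, True, False]
90 -35 [True, True, True, True, True]
90 -35 [True, True, True, True, True]
90 -20 [True, True, True, True, True]
90 -20 [True, True, True, True, True]
90 -7 [True, True, True, True, True]
90 -7 [True, True, True, True, True]
90 0 [True, True, True, True, True]
90 0 [True, True, True, True, True]
```

View pics/tog.png

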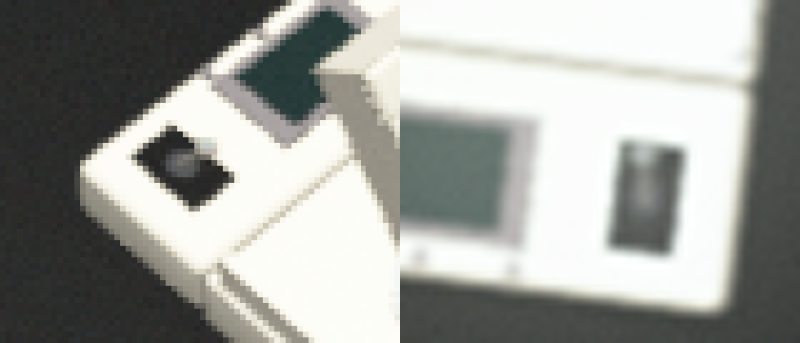

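Run:
```python
from h import *
import pickle
r=rot(np.radians(-7),np.radians(60))
p=bot.current_ee_pos(); bot.movel([p[0],p[1],330],speed=250)
bot.reach([400,130,330],r.as_quat())
a=bot.get_image("wrist")
for k in ["analyser","support_top","hood_edge","toggle_pivot"]: print(k,best(k,a))
r2=rot(np.radians(-19),np.radians(60))
g=np.array([487,-340,32.]); 
bot.reach(tcp(g+[-20,7,130],r2),r2.as_quat())
b=bot.get_image("wrist")
for k in ["dish_handle","dish_centre","slice_center","spare_handle"]: print(k,best(k,b))
pickle.dump((a,b),open("ab.pkl","wb"))
cv2.imwrite("pics/a.png",cv2.resize(a["image"][:,:,::-1],(800,600),interpolation=2))
cv2.imwrite("pics/b.png",b["image"][:,:,::-1])
print(bot.current_time(),bot.current_joint_pos(),bot.current_ee_pos())
```

```text
analyser [([295.3, 127.1], 0.7), ([253.9, 84.3], 0.45)]
support_top [([296.7, 186.1], 0.86), ([113.6, 139.4], 0.69)]
hood_edge [([311.3, 259.1], 0.6), ([295.8, 126.7], 0.57)]
toggle_pivot [([255.3, 86.6], 0.8)]
dish_handle [([265.3, 132.5], 0.84)]
dish_centre [([259.2, 171.3], 0.73)]
slice_center [([254.5, 168.5], 0.9), ([258.6, 43.4], 0.79), ([149.1, 147.4], 0.6)]
spare_handle [([467.3, 111.4], 0.77)]
8.275 [ 1.30679175  0.5295493  -0.86585461  2.27149447  1.6680599   0.25297794
  0.25660408] [ 476.2533228  -335.66810716  145.89508273]
```

View pics/a.png

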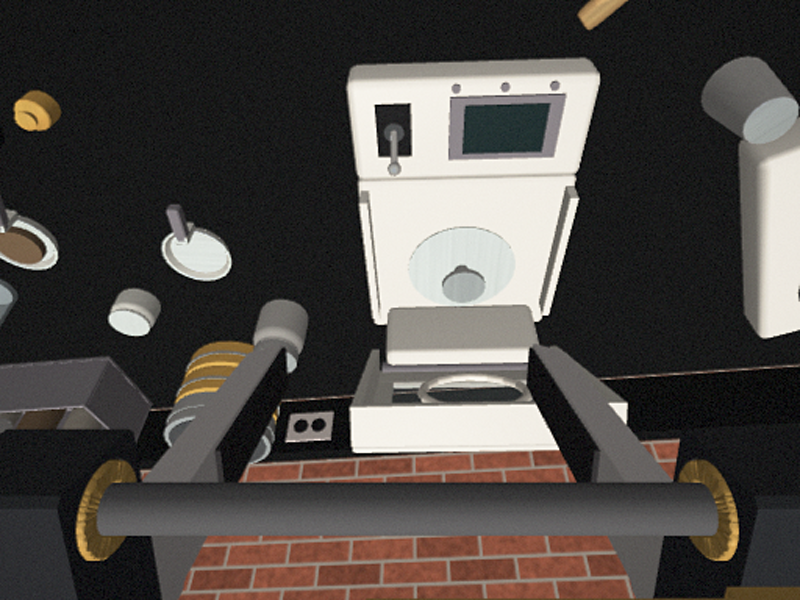

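View pics/b.png

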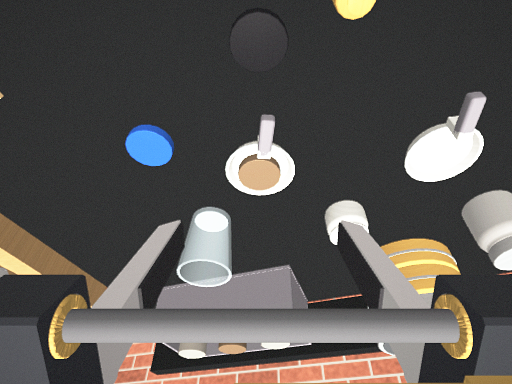

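```bash
cat >> h.py <<'E'
def A2W(q,X):
    c,s=np.cos(q[2]),np.sin(q[2]); X=np.asarray(X,float); return np.array([q[0]+c*X[0]-s*X[1],q[1]+s*X[0]+c*X[1],X[2]])
E
python3 - <<'E'
from h import *
import pickle
from scipy.optimize import least_squares
a,b=pickle.load(open("ab.pkl","rb"))
k=1.5625
obs=[((-60,-110,55),(357,178)),((-60,110,55),(583,175.5)),((-115,-70,56),(393.5,130.5)),((60,0,85),(463,285))]
f=lambda q:np.concatenate([(proj(a,A2W(q,X))-np.array(u)/k) for X,u in obs])
s=least_squares(f,[562,175,-.12],loss="soft_l1"); q=s.x
print(q[:2],np.degrees(q[2]),np.round(f(q),1))
for n,X in dict(on=(-115+42*np.sin(.5)*36/42,-70,60+36*np.cos(.5)),off=(-115-17,-70,60+32),piv=(-115,-70,60),fr=(-160,-110,55),fl=(-160,110,55)).items(): print(n,np.round(proj(a,A2W(q,X))*k))
hl=a["image"]
for th in (48,52,56):
  t=np.radians(th); print(th,np.round(proj(a,A2W(q,(150-210*np.cos(t)-30*np.sin(t),0,130+210*np.sin(t)-30*np.cos(t))))*k))
print("toggle",A2W(q,(-115,-70,60)),"support",A2W(q,(60,0,85)))
# dish in b
for n,u,z in (("handle",(265.3,132.5),32),("centre",(259.2,171.3),7),("centre-eye",(260,168),14)): print(n,onz(b,u,z))
m=bot
E
```

```text
[558.3981413  174.98116837] -5.572260040550593 [-0.1  1.2 -1.7 -0.2  0.9 -2.2  0.3  0.4]
on [395. 165.]
off [393. 129.]
piv [395. 129.]
fr [345.  77.]
fl [607.  71.]
48 [489. 385.]
52 [489. 405.]
56 [489. 424.]
toggle [437.14449736 116.4785716   60.        ] support [618.11461301 169.15510564  85.        ]
handle [ 488.72620992 -333.92330422   32.        ]
centre [ 558.15438565 -364.39317388    7.        ]
centre-eye [ 547.40009297 -359.66491176   14.        ]
```

```bash
cat >> h.py <<'E'
from scipy.optimize import minimize
def sil(p,q,z0=0,size=(384,512)):
    """silhouette of dish: q=(x,y,yaw), underside height z0"""
    t=np.linspace(0,2*np.pi,40); S=4
    parts=[[(42*np.cos(i),42*np.sin(i),14) for i in t]+[(36*np.cos(i),36*np.sin(i),0) for i in t],
           [(x,y,z) for x in(-88,-42) for y in(-7,7) for z in(25,39)]]
    m=np.zeros((size[0]*S,size[1]*S),np.uint8)
    for P in parts:
        uv=np.array([proj(p,A2W(q,np.add(X,(0,0,z0)))) for X in P])
        cv2.fillConvexPoly(m,cv2.convexHull(np.round(uv*S).astype(np.int32)),255)
    return cv2.resize(m,size[::-1],interpolation=cv2.INTER_AREA)/255.
def fitdish(p,mask,q0,z0=0):
    f=lambda d:float(np.abs(sil(p,(q0[0]+d[0],q0[1]+d[1],q0[2]+d[2]/60),z0)-mask).sum())
    s=minimize(f,[0,0,0],method="Nelder-Mead",options=dict(initial_simplex=[[0,0,0],[8,0,0],[0,8,0],[0,0,6]],xatol=.2,fatol=1,maxfev=150))
    return np.array([q0[0]+s.x[0],q0[1]+s.x[1],q0[2]+s.x[2]/60]),s.fun,mask.sum()
E
python3 - <<'E'
from h import *
b=bot.get_image("wrist")
for t in("dish_centre","dish_handle"):
    for c in bot.cut_out(t,b)[:3]:
        print(t,c["score"],c["extent"])
        e=c["extent"]
        if abs(e[0]+e[2]/2-260)<25 and e[1]<175: print(fitdish(b,c["pixels"].astype(float),(548,-360,-.38)))
t=bot.get_image("top")
for c in bot.cut_out("dish_centre",t)[:3]:
    e=c["extent"];print(c["score"],e)
    if abs(e[0]+e[2]/2-372)<15: print(fitdish(t,c["pixels"].astype(float),(548,-360,-.38)))
E
```

```text
dish_centre 0.85 [224.5, 117.6, 68.8, 78.9]
(array([ 5.54171839e+02, -3.61718371e+02, -4.13116610e-01]), np.float64(1413.9686274509804), np.float64(2026.0))
dish_handle 0.98 [224.1, 111.5, 72.0, 84.7]
(array([ 5.53118443e+02, -3.60567312e+02, -4.10459861e-01]), np.float64(1328.905882352941), np.float64(2178.0))
dish_handle 0.62 [178.3, 205.8, 55.2, 81.4]
0.79 [360.0, 176.0, 25.2, 36.5]
(array([ 5.48636762e+02, -3.59467799e+02, -4.03939799e-01]), np.float64(277.6039215686274), np.float64(415.0))
```

```bash
cat > dl.py <<'E'
from h import *
def look(q0,z0=0):
    b=bot.get_image("wrist"); best=None
    for t in("dish_centre","dish_handle"):
        for c in bot.cut_out(t,b)[:3]:
            m=c["pixels"].astype(np.uint8); cs,_=cv2.findContours(m,cv2.RETR_EXTERNAL,cv2.CHAIN_APPROX_NONE)
            cv2.drawContours(m,cs,-1,1,-1)
            e=c["extent"];u=proj(b,A2W(q0,(-20,0,z0+15)))
            if np.hypot(e[0]+e[2]/2-u[0],e[1]+e[3]/2-u[1])>40: continue
            f=fitdish(b,m.astype(float),q0,z0); print(t,round(c["score"],2),np.round(f[0],2),round(f[1]),f[2])
            if best is None or f[1]<best[1]: best=f
    return b,best
E
python3 - <<'E'
from dl import *
q=(551,-360,-.405)
r=rot(q[2],np.radians(60)); g=A2W(q,(-70,0,32))
bot.move_gripper(50,55)
bot.movel(tcp(g+[0,0,45],r),r.as_quat(),speed=150)
b,f=look(q)
ov=b["image"][:,:,::-1].copy(); 
s=(sil(b,f[0])>.5).astype(np.uint8); cs,_=cv2.findContours(s,0,1); cv2.drawContours(ov,cs,-1,(0,255,0),1)
cv2.imwrite("pics/c.png",ov); print(bot.current_time())
E
```

```text
dish_centre 0.67 [ 5.5336e+02 -3.6155e+02 -4.2000e-01] 137 4560.0
dish_handle 0.63 [ 5.5342e+02 -3.6153e+02 -4.1000e-01] 155 4521.0
10.2833
```

View pics/c.png

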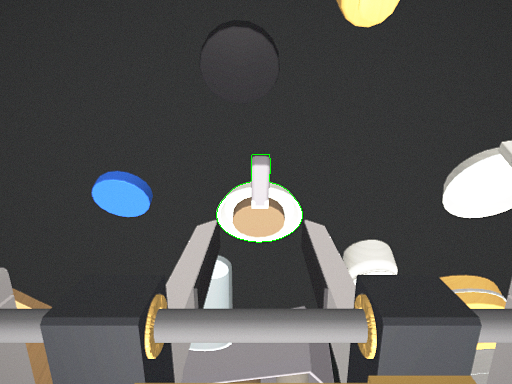

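Run:
```python
from dl import *
q=(553.4,-361.5,-.415)
r=rot(q[2],np.radians(60)); g=A2W(q,(-70,0,32))
bot.movel(tcp(g+[0,0,20],r),r.as_quat(),speed=120)
bot.movel(tcp(g,r),r.as_quat(),speed=60)
bot.move_gripper(10,55)
print("gap",bot.current_finger_gap(),bot.current_contact_force())
bot.movel(tcp(g+[0,0,15],r),speed=40)
bot.movel(tcp(g+[0,0,140],r),speed=120)
print("gap",bot.current_finger_gap(),bot.current_ee_pos()-tcp(g+[0,0,140],r),bot.current_contact_force())
b,f=look(q,140)
ov=b["image"][:,:,::-1].copy()
s=(sil(b,q,140)>.5).astype(np.uint8); cs,_=cv2.findContours(s,0,1); cv2.drawContours(ov,cs,-1,(0,255,0),1)
cv2.imwrite("pics/d.png",ov); print(bot.current_time())
a=(558.4,175,-.097); ra=rot(a[2],np.radians(60))
for x in(-150,-130,-110,-90,-10):
  for z in (117,125,172): print(x,z,bot.ik(tcp(A2W(a,(x,0,z)),ra),ra.as_quat()) is not None,end=" ")
```

```text
gap 9.787360700527696 [ 0.82337165  0.46386131 -0.24676574]
gap 9.782227257942145 [-0.20785959  0.23655269 -0.24905177] [-0.23991567  0.00740508  0.08164817]
13.7667
-150 117 False -150 125 False -150 172 True -130 117 False -130 125 False -130 172 True -110 117 True -110 125 True -110 172 True -90 117 True -90 125 True -90 172 True -10 117 True -10 125 True -10 172 True
```

View pics/d.png

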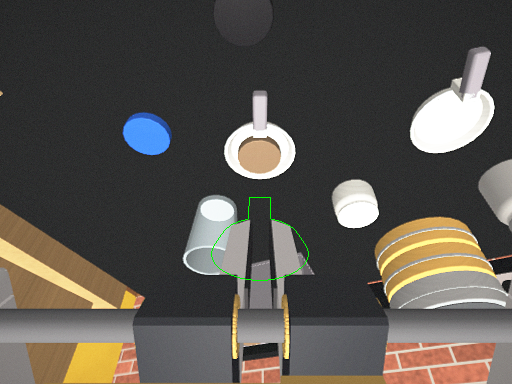

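Run:
```python
from dl import *
b,f=look((553.4,-361.5,-.415),0)
T=R.from_quat(bot.current_tool_rot()).as_matrix(); p=bot.current_ee_pos()
print("tcp",p,proj(b,p),"grasp",proj(b,p-T[:,1]*19),"y",T[:,1],bot.grip_depth)
for s in(-1,1): print(proj(b,p+T[:,0]*5*s), proj(b,p+T[:,0]*5*s+T[:,2]*8),proj(b,p+T[:,0]*5*s-T[:,2]*8))
s,t=bot.get_image("scene"),bot.get_image("top")
for k in("dish_handle","dish_centre"): print(k,best(k,s),best(k,t),best(k,b))
cv2.imwrite("pics/e.png",np.hstack([cv2.resize(b["image"][130:290,180:340,::-1],(400,400),interpolation=2),cv2.resize(s["image"][230:330,120:220,::-1],(400,400),interpolation=2)]))
```

```text
dish_centre 0.67 [ 5.5322e+02 -3.6135e+02 -4.2000e-01] 155 3631.0
dish_handle 0.85 [ 5.5414e+02 -3.6173e+02 -4.2000e-01] 172 3551.0
tcp [ 497.84469932 -336.84745581  155.26932607] [259.87665619 212.92143912] grasp [259.86089687 222.61448456] y [ 0.45729643 -0.20081883 -0.86634391] 18.8
[253.00178613 212.92202592] [252.93469391 202.45365862] [253.06763375 223.19619761]
[266.75132009 212.92085233] [266.81416828 202.45279082] [266.68963774 223.19472966]
dish_handle [([262.1, 156.9], 0.74), ([173.3, 231.1], 0.36)] [([366.9, 207.7], 0.91)] [([258.4, 109.2], 0.83)]
dish_centre [([175.3, 299.9], 0.9)] [([371.6, 185.0], 0.88), ([200.9, 183.8], 0.47)] [([256.0, 152.1], 0.85)]
```

View pics/e.png

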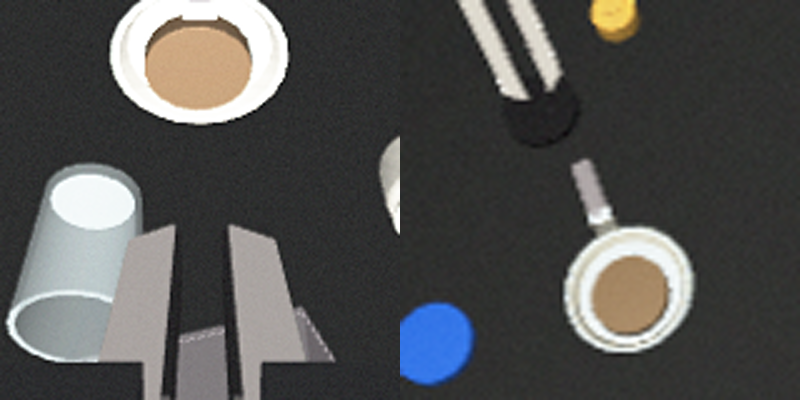

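Run:
```python
from dl import *
s,t=bot.get_image("scene"),bot.get_image("top")
p=bot.current_ee_pos()
print("tcp",proj(s,p),proj(t,p))
for q in((553.4,-361.5,-.415),(549,-360,-.4)):
  for X in((-88,0,32),(-68,0,32),(0,0,14)): print(X,np.round(proj(s,A2W(q,X)),1),np.round(proj(t,A2W(q,X)),1))
print(bot.current_joint_pos(),bot.current_finger_gap(),bot.current_tool_rot(),bot.current_time())
cv2.imwrite("pics/f.png",np.hstack([cv2.resize(t["image"][160:240,330:410,::-1],(400,400),interpolation=2),cv2.resize(s["image"][230:310,130:210,::-1],(400,400),interpolation=2)]))
```

```text
tcp [159.08856172 263.3074133 ] [377.95946131 199.4724921 ]
(-88, 0, 32) [165.3 270.7] [364.5 211.5]
(-68, 0, 32) [167.8 277.2] [367.2 205.4]
(0, 0, 14) [177.4 302. ] [375.  185.8]
(-88, 0, 32) [164.2 269.5] [364.4 213.1]
(-68, 0, 32) [166.7 275.9] [367. 207.]
(0, 0, 14) [176.7 300.5] [374.5 187.2]
[ 1.25304259  0.53029865 -0.89637805  2.23362248  1.57767559  0.34203915
  0.2166525 ] 9.886779019340992 [ 0.72540024  0.473088   -0.27313476 -0.41878351] 14.4167
```

View pics/f.png

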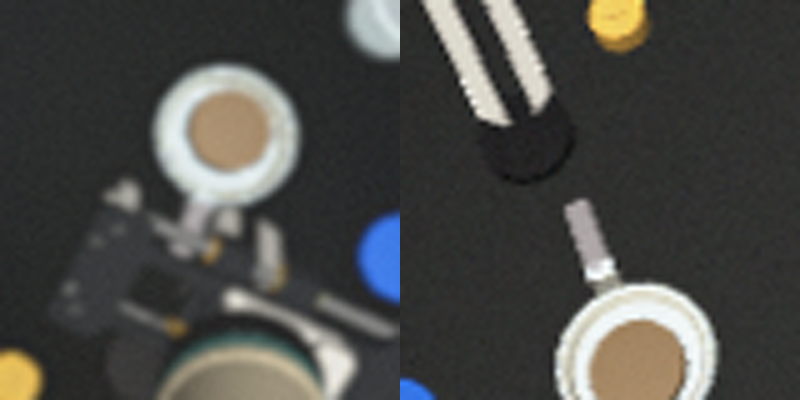

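Run:
```python
from dl import *
s=bot.get_image("scene");p=bot.current_ee_pos();y=R.from_quat(bot.current_tool_rot()).as_matrix()[:,1]
for L in(0,20,35): print(L,proj(s,p-y*L))
bot.move_gripper(40)
bot.movel([500,-265,155],speed=200); bot.movel([500,-265,25],speed=150,threshold=8)
print(bot.current_ee_pos())
hit=bot.movel([500,-265,-35],speed=30,threshold=4)
print(hit,bot.current_ee_pos(),bot.current_contact_force())
bot.movel([500,-265,60],speed=150); print(bot.current_time(),bot.current_finger_gap())
```

```text
0 [159.08863859 263.31390031]
20 [156.2494143  257.10125722]
35 [154.07742633 252.34862599]
[ 500.26957482 -265.77282798   25.60022934]
True [ 500.12507183 -265.02134345  -29.1028485 ] [-1.7205234   0.814753    4.97941053]
18.9917 39.92700557414547
```

```bash
sed -i 's/bot.grip_depth if depth is None/54.8 if depth is None/' h.py
python3 - <<'E'
from dl import *
q=(553.4,-361.5,-.415)
r=rot(q[2],np.radians(60)); g=A2W(q,(-70,0,32))
bot.movel(tcp(g+[0,0,35],r),r.as_quat(),speed=150)
print(bot.movel(tcp(g,r),r.as_quat(),speed=80,threshold=8))
bot.move_gripper(8,55)
print("gap",bot.current_finger_gap(),bot.current_contact_force())
bot.movel(tcp(g+[0,0,12],r),speed=40)
print("gap",bot.current_finger_gap(),bot.current_contact_force())
bot.movel(tcp(g+[0,0,140],r),speed=150)
print("gap",bot.current_finger_gap(),bot.current_contact_force(),bot.current_ee_pos()-tcp(g+[0,0,140],r))
b=bot.get_image("wrist")
ov=b["image"][:,:,::-1].copy()
s=(sil(b,q,140)>.5).astype(np.uint8); cs,_=cv2.findContours(s,0,1); cv2.drawContours(ov,cs,-1,(0,255,0),1)
cv2.imwrite("pics/g.png",ov); print(bot.current_time())
a=(558.4,175,-.097); ra=rot(a[2],np.radians(60))
for x in(-150,-130,-110,-90,-10):
  for z in (117,130,172): print(x,z,bot.ik(tcp(A2W(a,(x,0,z)),ra),ra.as_quat()) is not None,end=" ")
E
```

```text
False
gap 13.678211834549735 [-1.64374274 -0.61150843  3.21018654]
gap 13.727382601499114 [ 0.58482579 -0.28356705 -1.29494002]
gap 13.622963665714842 [ 0.13231603  0.74866943 -3.05787687] [-0.45277058  0.31866638 -0.5007025 ]
22.3667
-150 117 False -150 130 False -150 172 False -130 117 False -130 130 False -130 172 True -110 117 True -110 130 True -110 172 True -90 117 True -90 130 True -90 172 True -10 117 True -10 130 True -10 172 True
```

View pics/g.png

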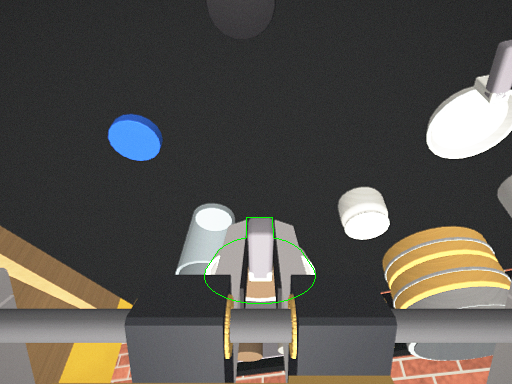

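```bash
python3 - <<'E'
from h import *
import pickle
a,_=pickle.load(open("ab.pkl","rb")); t=bot.get_image("top"); s=bot.get_image("scene")
q=(558.4,175,-.0973)
th=np.linspace(0,2*np.pi,40)
L=[[(60+24*np.cos(i),24*np.sin(i),85) for i in th],[(-60,-110,55),(-60,110,55)],[(-160,-110,55),(-160,110,55)],[(-160,-110,55),(-60,-110,55)],[(-160,110,55),(-60,110,55)],[(60-3,0,85),(63,0,85)],[(-118,-70,60),(-112,-70,60)]]
def ov(p,c,k):
    x,y,w,h=c; im=cv2.resize(p["image"][y:y+h,x:x+w,::-1],(w*k,h*k),interpolation=cv2.INTER_CUBIC)
    for P in L:
        uv=np.array([(proj(p,A2W(q,X))-[x-.5,y-.5])*k for X in P]); cv2.polylines(im,[np.round(uv).astype(np.int32)],False,(0,0,255),1)
    return im
A=ov(a,(215,35,180,175),3); T=ov(t,(145,115,100,125),4)[:,:]
H=max(len(A),len(T)); f=lambda i:np.vstack([i,np.zeros((H-len(i),i.shape[1],3),np.uint8)])
S=np.hstack([f(A),f(T)]); print(S.shape); cv2.imwrite("pics/h.png",S[:600,:]if S.shape[1]<=940 else S)
for n,k,z in(("support_top",60,85),("toggle_pivot",-115,60)):
    for p in(t,s,):
        for d in bot.pinpoint(n,p)[:2]: print(n,np.round(d["uv"],1),round(d["score"],2),np.round(onz(p,d["uv"],z),1))
E
python3 -c "
import cv2;i=cv2.imread('pics/h.png');s=800/i.shape[1];print(s);cv2.imwrite('pics/h2.png',cv2.resize(i,None,fx=s,fy=s,interpolation=3) if s<1 else i)"
```

```text
(525, 940, 3)
support_top [200.5 156.7] 0.59 [617.6 166.   85. ]
toggle_pivot [214.7 217.9] 0.78 [440.  120.1  60. ]
toggle_pivot [265.  157.1] 0.7 [444.6 123.8  60. ]
0.851063829787234
```

View pics/h2.png

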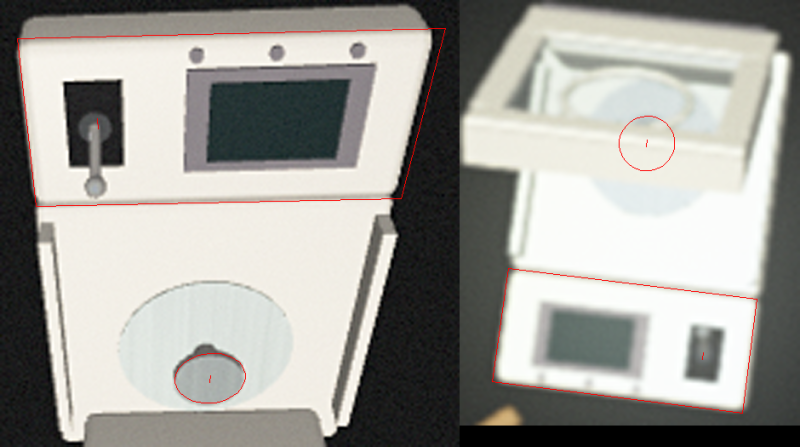

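Run:
```python
from dl import *
a=(558.2,175.0,-.0973); r=rot(a[2],np.radians(60)); Q=r.as_quat()
P=lambda x,z:tcp(A2W(a,(x,0,z)),r)
bot.movel(P(-105,172),Q,speed=170)
print(bot.current_time(),bot.current_finger_gap())
bot.movel(P(-105,133),speed=100); 
print(bot.movel(P(-10,133),speed=90,threshold=10))
print(bot.current_ee_pos()-P(-10,133),bot.current_contact_force())
bot.movel(P(-10,122),speed=50,threshold=6)
bot.sleep(.3);print(bot.current_contact_force())
hit=bot.movel(P(-10,113),speed=12,threshold=1.5)
print(hit,bot.current_ee_pos()-P(-10,117),bot.current_contact_force(),bot.current_time())
w=bot.get_image("wrist"); s=bot.get_image("scene")
cv2.imwrite("pics/i.png",np.hstack([cv2.resize(w["image"][60:330,130:400,::-1],(400,400),interpolation=2),cv2.resize(s["image"][80:220,240:380,::-1],(400,400),interpolation=2)]))
```

```text
Traceback (most recent call last):
plant.MotionError: the arm cannot follow that straight line within its joint ranges
```

Run:
```python
from dl import *
a=(558.2,175.0,-.0973)
print(bot.current_time(),np.round(bot.current_joint_pos(),2))
for z in(172,230):
  for (x,y) in((500,-200),(540,-200),(580,-200),(480,-80),(520,-80),(560,-80),(600,-80),(470,60),(500,60),(450,186)):
    print(z,x,y,[(yd if bot.ik(tcp([x,y,z],rot(np.radians(yd),np.pi/3)),rot(np.radians(yd),np.pi/3).as_quat()) is not None else '-') for yd in(-24,-18,-12,-6,0,8)])
r=rot(a[2],np.pi/3);print(np.round(bot.ik(tcp(A2W(a,(-105,0,172)),r),r.as_quat()),2))
```

```text
22.6667 [ 1.16  0.59 -0.8   2.22  1.79  0.34  0.02]
172 500 -200 [-24, -18, -12, -6, 0, 8]
172 540 -200 [-24, -18, -12, -6, 0, 8]
172 580 -200 [-24, -18, -12, -6, 0, 8]
172 480 -80 [-24, '-', '-', '-', '-', 8]
172 520 -80 [-24, -18, -12, -6, 0, 8]
172 560 -80 [-24, -18, -12, -6, 0, 8]
172 600 -80 [-24, -18, -12, -6, 0, 8]
172 470 60 [-24, -18, '-', '-', '-', '-']
172 500 60 [-24, -18, -12, -6, 0, 8]
172 450 186 [-24, -18, -12, -6, 0, 8]
230 500 -200 [-24, -18, -12, -6, 0, 8]
230 540 -200 [-24, -18, -12, -6, 0, 8]
230 580 -200 [-24, -18, -12, -6, 0, 8]
230 480 -80 [-24, -18, -12, -6, 0, 8]
230 520 -80 [-24, -18, -12, -6, 0, 8]
230 560 -80 [-24, -18, -12, -6, 0, 8]
230 600 -80 [-24, -18, -12, -6, 0, 8]
230 470 60 [-24, -18, -12, -6, 0, 8]
230 500 60 [-24, -18, -12, -6, 0, 8]
230 450 186 [-24, -18, -12, -6, 0, 8]
[ 0.07  0.67 -1.18  2.4   1.57  1.04 -0.78]
```

```bash
cat > place.py <<'E'
from dl import *
a=(558.2,175.0,-.0973); r=rot(a[2],np.pi/3); Q=r.as_quat()
P=lambda x,z:tcp(A2W(a,(x,0,z)),r)
E
python3 - <<'E'
from place import *
for (g,yd) in (((540,-80,185),-13),((492,60,182),-8)):
    rr=rot(np.radians(yd),np.pi/3); bot.movel(tcp(g,rr),rr.as_quat(),speed=180); print(bot.current_time(),np.round(bot.current_joint_pos(),2))
bot.movel(P(-95,172),Q,speed=150)
print(bot.current_time(),bot.current_finger_gap(),np.round(bot.current_joint_pos(),2))
bot.movel(P(-95,133),speed=100)
print(bot.movel(P(-10,133),speed=90,threshold=10))
print(bot.current_ee_pos()-P(-10,133),bot.current_contact_force())
bot.movel(P(-10,122),speed=50,threshold=6)
bot.sleep(.2);print(bot.current_contact_force())
hit=bot.movel(P(-10,113),speed=12,threshold=1.5)
print(hit,bot.current_ee_pos()-P(-10,117),bot.current_contact_force(),bot.current_time())
E
```

```text
24.2833 [ 0.73  0.58 -1.    2.33  1.74  0.63 -0.3 ]
25.2667 [ 0.41  0.58 -1.1   2.43  1.69  0.81 -0.58]
26.275 13.320421168238788 [ 0.06  0.64 -1.11  2.39  1.58  0.99 -0.76]
False
[-0.56654594  0.16372665 -0.03167834] [-1.06566954e-03 -5.92994535e-01 -1.14719252e+00]
[-0.5662424   0.16716946 -1.95126391]
True [ 0.02998261 -0.06160595  0.14454042] [-0.46560706 -0.04709854  2.88043653] 28.9583
```

Run:
```python
from place import *
p=bot.current_ee_pos()
bot.move_gripper(34)
print(bot.current_contact_force(),bot.current_finger_gap())
y=r.as_matrix()[:,1]
bot.movel(p-y*60,speed=80); 
bot.movel(P(-95,200),speed=120)
print(bot.current_time(),bot.current_ee_pos())
d=A2W(a,(60,0,85)); q0=(d[0],d[1],a[2])
b,f=look(q0,85)
for k in("slice_center","dish_centre","toggle_pivot","hood_edge","support_top"): print(k,best(k,b), np.round(onz(b,bot.pinpoint(k,b)[0]["uv"],{"slice_center":96,"dish_centre":92}.get(k,60)),1) if bot.pinpoint(k,b) else "")
ov=cv2.resize(b["image"][:,:,::-1],None,fx=1.5625,fy=1.5625,interpolation=cv2.INTER_CUBIC)
S=cv2.resize(sil(b,q0,85),(800,600)); cs,_=cv2.findContours((S>.5).astype(np.uint8),0,1); cv2.drawContours(ov,cs,-1,(0,255,0),1)
s=bot.get_image("scene"); t=bot.get_image("top")
c=cv2.resize(s["image"][115:205,235:355,::-1],(400,300),interpolation=2); c2=cv2.resize(t["image"][120:240,140:260,::-1],(300,300),interpolation=2)
ov[300:,:400]=c; ov[300:,500:]=c2
cv2.imwrite("pics/j.png",ov); print(q0,proj(b,A2W(q0,(0,0,99)))*1.5625)
```

```text
[ 0.67354614 -0.29742088  0.67915158] 34.132283884067
31.0667 [491.35082458 181.34654505 152.57484823]
dish_centre 0.75 [ 6.1847e+02  1.6919e+02 -1.0000e-01] 388 2686.0
dish_centre 0.23 [7.1930e+02 1.6787e+02 3.7000e-01] 56260 58243.0
dish_handle 0.77 [ 6.1980e+02  1.6974e+02 -9.0000e-02] 475 2577.0
slice_center [([255.8, 242.8], 0.92)] [609.7 164.9  96. ]
dish_centre [([256.2, 242.3], 0.69)] [614.5 164.8  92. ]
toggle_pivot [([174.9, 92.4], 0.63)] [440.  115.3  60. ]
hood_edge [([257.5, 219.7], 0.4), ([258.6, 243.1], 0.26)] [613.4 166.2  60. ]
support_top [] 
(np.float64(617.9162053032494), np.float64(169.1712073136737), -0.0973) [406.69546206 389.04411108]
```

Run:
```python
from place import *
b=bot.get_image("wrist");s=bot.get_image("scene");t=bot.get_image("top")
W=cv2.resize(b["image"][40:290,110:410,::-1],(480,400),interpolation=2)
c=cv2.resize(s["image"][105:205,240:360,::-1],(320,267),interpolation=2); c2=cv2.resize(t["image"][120:240,130:274,::-1],(320,267),interpolation=2)
o=np.zeros((540,800,3),np.uint8); o[:400,:480]=W;o[:267,480:]=c;o[270:537,480:]=c2
cv2.imwrite("pics/k.png",o)
for n,x in(("on",17.3),("off",-17.3)): print(n,(proj(b,A2W(a,(-115+x,-70,60+31.6)))-[110,40])*1.6)
```

```text
on [ 98.95917644 142.6395456 ]
off [83.57270829 78.05580078]
```

View pics/k.png

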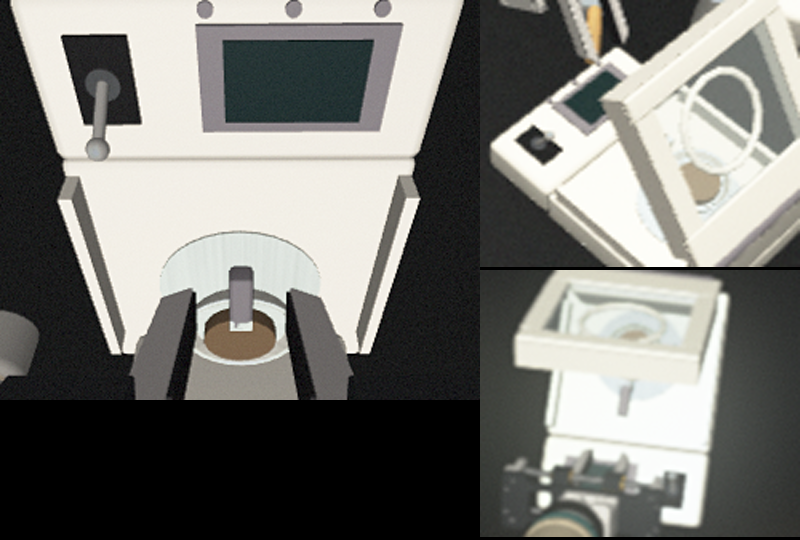

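```bash
python3 -c "
from plant import bot
print(bot.current_time(),bot.current_contact_force()); print(bot.sign_off())"
```

```text
32.1667 [-0.24228015 -0.28683418 -1.08957169]
the job is handed in; nothing more can be done
None
```

The loaded dish is on the analyser's support with the slice in it and its handle pointing to the front. I handed the job in at about 32 s of robot time.

**Placement:** I carried the dish by its handle without tilting the tool. It touched the support within 0.2 mm of the expected height, and I then released it and backed off. A fit to the wrist camera image afterwards put the dish centre about 0.6–2 mm from the target and the handle within about 0.5° of straight out.

**Toggle:** it was already on, leaning to the back. The ball's position matched the computed "on" position in two wrist camera views, before and after placing, so I left it alone.

**What went wrong or disagreed:**
- **Missed grasp:** my first grasp closed on nothing and did not move the dish. The fingers actually end about 36 mm short of the reported tool point. I confirmed this from the images and by lightly touching the bare bench, then corrected for it.
- **Slice position:** in the last check the network put the slice about 9 mm from the dish centre. Its estimate of the dish centre was off in the same direction, by about 5–6 mm, so I trusted the picture, which shows the slice lying in the dish.
- **Analyser outline:** one side edge of my analyser model was a few pixels off in the wrist image. The support disc itself matched closely.
- **Other objects:** I saw no sign that the hood, the empty dish or anything else moved, but I did not measure their positions again.

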